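Snap the centre pin into the casting mould and tug-test it

TASK

Take the centre pin out of the wooden rack, push it straight down into the hub of the round pink casting mould until its flange sits fully home and the catches snap (keep every push under 35 N). Then prove that it is retained: pull it straight up with about 12 N for a full second, never more than 18 N, and let go, leaving the pin home in the hub. Do not disturb the jar, the scriber or the wooden chock.

Things in the scene. Friction and masses are not known exactly. Their poses are not given: they have to be found in the camera images.
- pin: the snap-in centre pin, plain steel, about 150 g, 85 mm long, standing upright in the wooden rack at the start; origin at the centre of its foot, z up along its axis. Round everywhere: from the foot a cone 9 mm high widening from 7 to 16 mm diameter, a 16 mm shank up to 29 mm, a neck of 9 mm diameter from 29 to 40 mm, a flange of 34 mm diameter from 40 to 45 mm, and a dark round grip head of 24 mm diameter from 45 to 85 mm
- pin_seat (a point): the centre of the underside of the pin's flange, 40 mm above its foot; it meets the bore's mouth when the pin is home
- rack: a fixed light wooden block 66 x 66 x 50 mm with a 19 mm through hole in the middle; the pin stands in it with its flange on the top; origin at the centre of the underside, on the bench
- mould: the fixed round pink mould half, 200 mm diameter and 22 mm thick, with a square aluminium hub 56 x 56 mm in the middle rising to 66 mm above the bench; origin at the centre of the underside, z up
- bore (a point): the centre of the mouth of the hub's upright bore, in the hub's top face 66 mm above the bench; bore 19 mm diameter (1.5 mm free all round the shank), 42 mm deep; the pin is home when its flange sits on this face
- catch: two sprung steel catches in the hub, rubber-bedded; their tips reach into the bore from opposite sides 5.5 to 9.5 mm below the mouth, 11 mm apart. The pin's cone forces them apart (3 to 15 N of push), they drag on the shank and snap in over its shoulder in the last 2 mm. A latched pin lifts about 1.5 mm freely, then 0.07 mm per newton; origin as the mould's, z up
- jar: bystander: closed amber glass jar, 54 mm diameter, 62 mm high; origin at the centre of the underside
- scriber: bystander: hand scriber with a grey handle, 190 mm long, lying on the bench; origin on its length
- chock: bystander: light wooden block 90 x 45 x 40 mm; origin at the centre of the underside

How it is judged:
On the way, in this order (a step that is already met when the one before it is completed fails the run):
1. the pin is home in the hub: flange within 1.3 mm of the hub's top, catches snapped in (z of pin_seat in the frame of bore below 0.0013 m and horizontal distance between pin_seat and bore below 0.003 m and angle between pin's own z axis and vertical below 0.1 rad), for 0.15 s.
2. the pin is pulled straight up against the catches with 8 to 17 N for 0.7 s, and stays in (contact force between pin and catch between 8 and 17 N and z of pin_seat in the frame of bore between 0.0013 and 0.007 m and angle between pin's own z axis and vertical below 0.12 rad), for 0.7 s.
At the end, for the whole second after the job is handed in: the pin stands upright and still in the hub's bore, its flange within 2.5 mm of the hub's top and within 3 mm of the bore's axis (z of pin_seat in the frame of bore below 0.0025 m and horizontal distance between pin_seat and bore below 0.003 m and angle between pin's own z axis and vertical below 0.1 rad and linear speed of pin below 0.02 m/s); the robot touches nothing.
It fails at once if the pin is pulled on the catches with more than 20 N (contact force between pin and catch above 20 N and z of pin_seat in the frame of bore between 0.0018 and 0.008 m).
It fails at once if the pin is rammed into the mould with more than 38 N (contact force between pin and mould above 38 N).
It fails at once if the jar, the scriber or the chock is moved more than 25 mm (distance of any of jar, scriber, chock from where it was at the start of the episode above 0.025 m).
It also fails if it takes over 66 s, if anything falls off the work surface, if the arm or the gripper's body presses on something with over 40 N, if the wrist force passes 120 N, or if a joint passes its speed limit or range.

ROBOT

A 6-joint arm with a two-finger parallel gripper is mounted at the origin on the work surface. World frame = base frame: x ahead of the robot, y to its left, z up, the work surface at z = 0. Lengths are in m, angles in rad, forces in N, time in s.
With the tool pointing down it reaches from about 0.4 to 0.825 m from the base axis. Payload 7 kg.
Tool frame: the origin (TCP) lies midway between the tips of the shut fingers; the grasp point (between the pads) lies 19 mm behind it; z points along the fingers, y is the line along which they close (so a half turn about z gives the same grasp; the last joint's range is limited). The gripper opens to 88 mm and grips with 3 to 60 N. Pads are 19 mm wide; open, the fingers measure 130 mm over their backs; the gripper's body (78 mm by 193 mm) begins 47 mm behind the grasp point.
Start: joints at [1.461, 0.359, 0.012, 0, -1.224, -0.288], TCP at [0.261, 0.622, 0.227] pointing down, gripper open.
Joint ranges: [-3.07, 3.07], [-1.43, 2.12], [-1.02, 1.25], [-3.03, 1.67], [-3.05, -0], [-3.03, 3.03]. Speed limits (rad/s): [2.39, 2.39, 3.01, 3.14, 3.14, 3.14].

INTERFACE

Orientations are given as [roll, pitch, yaw] about the fixed x, y, z axes, in that order (R = Rz(yaw) Ry(pitch) Rx(roll)).
In Python, from station import arm gives the robot as it stands. The module is installed in compiled form; this text tells all that it offers.
- The arm moves only by the tool carry_out, never from a script. Its argument "commands" is a list of rows, each a list of 4 numbers: the shift along the world's x, y, z in units of 50 mm (1.0 is 50 mm), then the turn about the world's z in units of 6 degrees (1.0 is 6 degrees). A call has exactly 10 rows; each row is the pose to reach, as a shift and turn from the pose commanded when the call began; what a row does not reach only later rows make up. A row lasts 1/8 s, in which the tool goes at most 62.5 mm and 10.7 degrees, less where a joint would pass 70% of its speed; a pose out of reach is approached as far as the arm can. A call with a gripper value outside its range is refused whole. "claw" is the closure, from 0 (fully open) to 1 (shut), set as the call begins (left out, the last holds). The fingers move at their own pace and stop on an object; "force" is the grip in N (left out, the last holds). Time passes only in rows, so rows that repeat a pose let the fingers close, or fill a call up. It gives the time, the measured TCP pose, the force, the opening and the grip force at its end, in the units of the state.
- arm.get_state(): the state, without advancing time (a new reading comes with each control period).
- arm.grab_frame(name): name is "scene" or "top"; returns a dict with "pixels" (420x560x3 uint8, red, green, blue), "fx", "fy", "cx", "cy" (pixels), "eye" and "orientation" of the camera in the world. Camera axes: x right, y down, z forward; pixel columns grow to the right and rows downward; lengths in m; the calibration is good to about 2 mm. A picture is of the moment at which its call begins. There is no depth.
- arm.job_done(): hands the job in; it is judged then, once.
Trained networks look in a picture, given as the dict that the camera call returned (one of the last four; its "shot" number tells which), for a name from the list of things; names that differ only in an ending like _2 or _b are one class to them, and where a whole thing is asked for, a point or a joint stands for the part that bears it (a point fixed in the world has none). Each returns a list of dicts, best first, with "conf" (0 to 1); they miss things now and then, are a little off and sometimes report something else, mostly with a low value. They report only what shows in the picture. A call takes as long as a camera call.
- arm.regions_of(picture, query): "pixels" (420x560 bool, what is visible of it) and "uv" ([column, row] in pixels, amid what is visible of it).
- arm.mark_of(picture, query): "uv" ([column, row] in pixels: a listed point, or the origin of a listed thing).
The state is a dict: "t": time; "q": joint angles; "qd": joint speeds; "joint_efforts": joint torques, N m; "eef_pos": TCP position; "ee_rot": TCP orientation; "force": force on the tool from outside, world axes, zero at the start; "moment": the same for the moment, N m; "width": finger opening in m; "gripper_force": force on a finger pad.
Only numpy, scipy, OpenCV 4.12 (cv2) and the standard library are available. Lean on these libraries where they do the work, as an engineer would, in place of code of your own. Each camera call takes 0.05 s, during which the arm holds its last target. There are 200 camera calls.

## Working session

There is one attempt and no reset: what is moved stays moved. The work goes in short steps, Python scripts to look and compute and a tool call to move; the robot and the scene stay as the last step left them, time stands still between calls to the robot, and variables do not carry over. Pictures are saved under pics/ and viewed, at most 10 in all, crops included, and the job is handed in when it is done.

Besides the shell and the picture viewer there is one more tool, called after "Call:" as name(argument=value, ...), one argument or row to a line, values as JSON. carry_out: Moves the arm, as the interface text tells. Its arguments: {"type":"object","properties":{"commands":{"type":"array","items":{"type":"array","items":{"type":"number"}}},"claw":{"type":"number"},"force":{"type":"number"}},"required":["commands"]}

```bash
mkdir -p pics
cat > h.py <<'E'
import numpy as np, cv2
from scipy.spatial.transform import Rotation as R
from station import arm
def Rm(o):
    o=np.array(o,float)
    if o.shape==(3,3): return o
    return R.from_quat(o).as_matrix() if o.size==4 else R.from_euler('xyz',o).as_matrix()
def ray(f,uv):
    d=Rm(f['orientation'])@np.array([(uv[0]-f['cx'])/f['fx'],(uv[1]-f['cy'])/f['fy'],1.])
    return np.array(f['eye']),d/np.linalg.norm(d)
def atz(f,uv,z):
    e,d=ray(f,uv); return e+d*(z-e[2])/d[2]
def tri(rs):
    A=0;b=0
    for e,d in rs:
        P=np.eye(3)-np.outer(d,d); A=A+P; b=b+P@e
    return np.linalg.solve(A,b)
def save(f,n): cv2.imwrite('pics/'+n+'.png',f['pixels'][:,:,::-1])
E
python3 - <<'E'
from h import *
F={}
for c in('scene','top'):
    f=arm.grab_frame(c);F[c]=f;print(c,f['eye'],f['orientation'],f['fx'],f['shot'])
im=np.vstack([F['scene']['pixels'],F['top']['pixels']])
cv2.imwrite('pics/a.png',cv2.resize(np.hstack([F['scene']['pixels'],F['top']['pixels']]),(800,300),interpolation=cv2.INTER_AREA)[:,:,::-1])
Z=dict(pin=.01,pin_seat=.05,rack=0,mould=0,bore=.066,jar=0,scriber=.01,chock=0)
for n,z in Z.items():
    for c in F:
        m=arm.mark_of(F[c],n)[:2]
        print(n,c,[(np.round(x['uv'],1),round(x['conf'],2),np.round(atz(F[c],x['uv'],z),4)[:2]) for x in m])
print(arm.get_state())
E
```

```text
scene [1.34758103 0.26665215 0.61811893] [-2.19778129  0.00729093  1.9255652 ] 405.10463722013964 1
top [ 0.55405036 -0.01088923  1.18016447] [-3.08806952  0.00819487 -1.57835932] 472.1907012864323 2
pin scene [(array([243.7, 198.2]), 0.6, array([ 0.5404, -0.1342]))]
pin top [(array([341.5, 244.2]), 0.7, array([ 0.5375, -0.1412]))]
pin_seat scene [(array([240.6, 185.6]), 0.54, array([ 0.5426, -0.1396]))]
pin_seat top [(array([348.2, 239.9]), 0.57, array([ 0.5481, -0.1529]))]
rack scene [(array([241.2, 200.6]), 0.87, array([ 0.5399, -0.1425]))]
rack top [(array([340.3, 241.9]), 0.88, array([ 0.5431, -0.1394]))]
mould scene []
mould top [(array([191.2, 247.2]), 0.83, array([0.5326, 0.2328]))]
bore scene [(array([387.7, 204.9]), 0.84, array([0.5257, 0.2345]))]
bore top [(array([184.3, 246. ]), 0.6, array([0.5368, 0.2354]))]
jar scene [(array([284.6, 272.6]), 0.73, array([0.7573, 0.0588]))]
jar top [(array([259.1, 154. ]), 0.82, array([0.7657, 0.062 ]))]
scriber scene [(array([137.3, 199.6]), 0.57, array([ 0.6424, -0.3992]))]
scriber top [(array([444.1, 207.9]), 0.81, array([ 0.6252, -0.3963]))]
chock scene []
chock top [(array([132. , 221.2]), 0.68, array([0.5988, 0.3816]))]
{'t': 0.9, 'q': array([ 1.46111101e+00,  3.58593766e-01,  1.18744335e-02,  2.01755791e-05,
       -1.22411251e+00, -2.88074597e-01]), 'qd': array([-0.00251889, -0.0003837 ,  0.0012233 , -0.00055915,  0.00059778,
       -0.00115919]), 'joint_efforts': array([ 7.37429309e-04, -5.82356000e+01,  2.93301201e+01,  7.00212613e+00,
        1.24348895e-02, -2.44440065e-05]), 'eef_pos': array([0.26149365, 0.62225129, 0.22655777]), 'ee_rot': array([ 3.14156399e+00, -2.82833541e-05, -3.97753057e-01]), 'force': array([ 0.52365479, -0.39429319, -0.2406776 ]), 'moment': array([-0.07303331,  0.00691553,  0.00720523]), 'gripper_force': 0.0, 'width': 0.08750113290358867}
```

View pics/a.png

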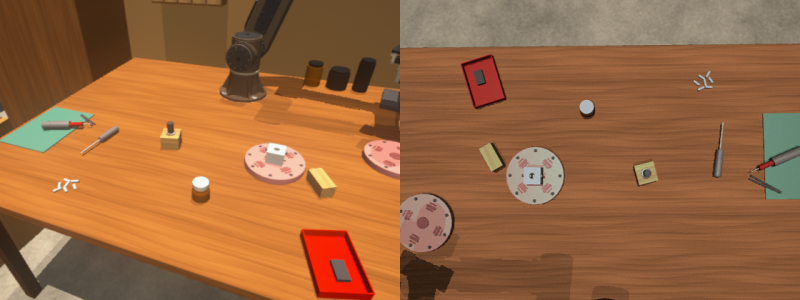

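The pin's rack is near (645,173) and the mould hub near (533,176) in the right-hand (top) half. The jar, chock and scriber are all clear of both. Next I refine the positions from regions.

Run:
```python
from h import *
F={c:arm.grab_frame(c) for c in('scene','top')}
for n in('pin','rack','mould'):
    for c in F:
        r=arm.regions_of(F[c],n)
        if r:
            m=r[0]['pixels'];v,u=np.nonzero(m);print(n,c,r[0]['conf'],m.sum(),r[0]['uv'],u.min(),u.max(),v.min(),v.max())
for n in('pin','pin_seat','bore'):
    rs=[]
    for c in F:
        m=arm.mark_of(F[c],n)
        if m: rs.append(ray(F[c],m[0]['uv']))
    print(n,tri(rs))
def crop(c,u,v,w=32,h=32,s=9):
    return cv2.resize(F[c]['pixels'][v-h:v+h,u-w:u+w],None,fx=4.6,fy=4.6,interpolation=cv2.INTER_CUBIC)
im=np.vstack([np.hstack([crop('top',345,242),crop('top',186,246)]),np.hstack([crop('scene',240,190),crop('scene',387,212)])])
cv2.imwrite('pics/b.png',im[:,:,::-1]);print(im.shape)
```

```text
pin scene 0.62 168 [240.5, 177.2] 233 243 170 188
pin top 0.44 118 [342.7, 241.8] 339 350 236 247
rack scene 0.77 694 [239.2, 195.0] 224 253 180 209
rack top 0.6 690 [334.9, 240.8] 328 360 226 258
mould scene 0.98 3855 [383.6, 229.2] 342 428 200 257
mould top 0.82 5247 [188.9, 245.5] 149 229 205 286
pin [ 0.54327666 -0.13745908  0.01161076]
pin_seat [ 0.54058705 -0.14188471  0.04846773]
bore [0.53946524 0.23545571 0.07237438]
(588, 588, 3)
```

View pics/b.png

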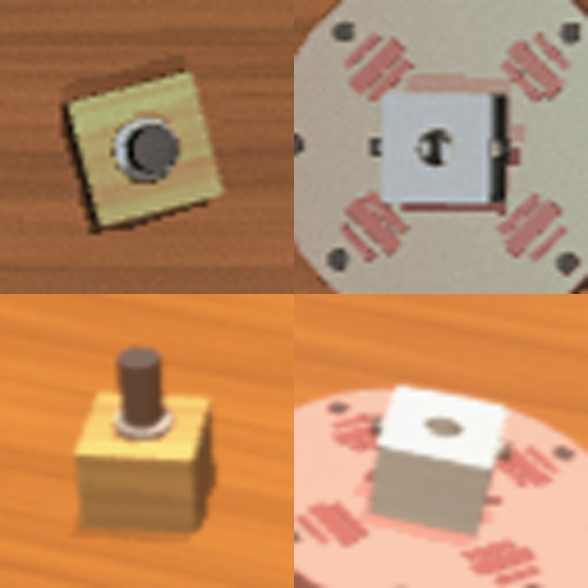

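Crop b: pin head, flange and bore are all clear. Head tops at top (346.7,242.6) and scene (238.2,171.5); bore at top (184.9,246.2) and scene (387.6,208.9).

Run:
```python
from h import *
F={c:arm.grab_frame(c) for c in('scene','top')}
for n,a,b,z in(('head',(238.2,171.5),(346.7,242.6),.095),('flange',(239.1,185.6),(345,242.6),.053),('bore',(387.6,208.9),(184.9,246.2),.066)):
    print(n,atz(F['scene'],a,z),atz(F['top'],b,z),tri([ray(F['scene'],a),ray(F['top'],b)]))
```

```text
head [ 0.54752903 -0.14106418  0.095     ] [ 0.54222589 -0.14368507  0.095     ] [ 0.54212856 -0.14398213  0.09144642]
flange [ 0.5481845  -0.14117013  0.053     ] [ 0.54179847 -0.14478309  0.053     ] [ 0.54159145 -0.14497663  0.04827031]
bore [0.54214416 0.23659347 0.066     ] [0.53628944 0.234028   0.066     ] [0.53608999 0.23569388 0.0616137 ]
```

Call:
carry_out(
  commands=[
    [0.3,-0.8,0,0.4],
    [0.6,-1.6,0,0.8],
    [0.9,-2.5,0,1.2],
    [1.2,-3.4,0,1.6],
    [1.5,-4.3,0,2],
    [1.8,-5.2,0,2.4],
    [2.1,-6.1,0,2.8],
    [2.4,-7,0,3.2],
    [2.7,-7.9,0,3.5],
    [3,-8.8,0,3.8],
  ],
  claw=0,
)

```text
t: 2.95
eef_pos: [0.4118, 0.1809, 0.227]
ee_rot: [-3.141, -0.001, 0.002]
force: [0.6, 0.9, -0.1]
width: 0.0877
gripper_force: 0.0
```

Call:
carry_out(
  commands=[
    [0.4,-0.9,0,0],
    [0.8,-1.8,0,0],
    [1.2,-2.7,0,0],
    [1.6,-3.6,0,0],
    [2,-4.5,-0.2,0],
    [2.3,-5.3,-0.5,0],
    [2.5,-6,-0.8,0],
    [2.6,-6.5,-1,0],
    [2.6,-6.5,-1,0],
    [2.6,-6.5,-1,0],
  ],
)

```text
t: 4.2
eef_pos: [0.5415, -0.1425, 0.1768]
ee_rot: [3.142, -0.0, -0.0]
force: [0.2, -0.3, -0.1]
width: 0.0874
gripper_force: 0.0
```

Call:
carry_out(
  commands=[
    [0,0,-0.4,0],
    [0,0,-0.8,0],
    [0,0,-1.2,0],
    [0,0,-1.5,0],
    [0,0,-1.8,0],
    [0,0,-2,0],
    [0,0,-2.2,0],
    [0,0,-2.3,0],
    [0,0,-2.3,0],
    [0,0,-2.3,0],
  ],
)

```text
t: 5.45
eef_pos: [0.5418, -0.1428, 0.0619]
ee_rot: [3.142, -0.001, 0.0]
force: [-0.9, -0.4, 0.3]
width: 0.0878
gripper_force: 0.0
```

Run:
```python
from h import *
f=arm.grab_frame('scene');g=arm.grab_frame('top')
c=lambda f,u,v:cv2.resize(f['pixels'][v-40:v+40,u-40:u+40],None,fx=5,fy=5,interpolation=cv2.INTER_CUBIC)
cv2.imwrite('pics/c.png',np.hstack([c(f,240,175),c(g,345,242)])[:,:,::-1])
s=arm.get_state();print(s['eef_pos'],s['force'])
```

```text
[ 0.54177792 -0.14273492  0.06196199] [0.9341103  0.05670859 0.22831347]
```

View pics/c.png

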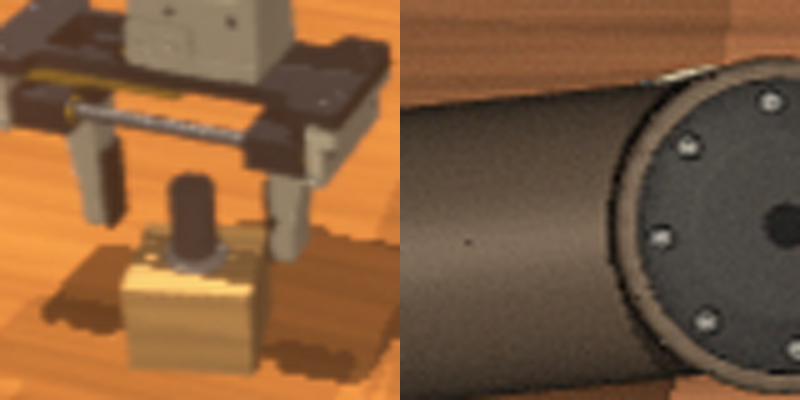

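The left part of the picture shows the fingers at (105,222) and (288,258), straddling the head at (192,220) and centred on it. I'll grip now.

Call:
carry_out(
  commands=[
    [0,0,0,0],
    [0,0,0,0],
    [0,0,0,0],
    [0,0,0,0],
    [0,0,0,0],
    [0,0,0,0],
    [0,0,0,0],
    [0,0,0,0],
    [0,0,0,0],
    [0,0,0,0],
  ],
  claw=1,
  force=50,
)

```text
t: 6.8
eef_pos: [0.5415, -0.1427, 0.0616]
ee_rot: [-3.142, -0.0, 0.0]
force: [0.6, 0.4, 0.2]
width: 0.0233
gripper_force: 50.0
```

Call:
carry_out(
  commands=[
    [0,0,0.2,0],
    [0,0,0.4,0],
    [0,0,0.7,0],
    [0,0,1,0],
    [0,0,1.3,0],
    [0,0,1.6,0],
    [0,0,1.8,0],
    [0,0,1.9,0],
    [0,0,2,0],
    [0,0,2,0],
  ],
)

```text
t: 8.05
eef_pos: [0.5415, -0.1427, 0.1616]
ee_rot: [-3.142, 0.0, 0.0]
force: [0.6, -0.5, -1.4]
width: 0.0233
gripper_force: 50.0
```

Call:
carry_out(
  commands=[
    [0,0.7,0,0],
    [0,1.6,0,0],
    [0,2.6,0,0],
    [0,3.6,0,0],
    [-0.05,4.6,0,0],
    [-0.1,5.6,0,0],
    [-0.11,6.6,0,0],
    [-0.11,7.2,0,0],
    [-0.11,7.5,0,0],
    [-0.11,7.56,0,0],
  ],
)

```text
t: 9.3
eef_pos: [0.5357, 0.2356, 0.161]
ee_rot: [3.141, 0.001, 0.001]
force: [-0.2, -0.5, -1.9]
width: 0.0231
gripper_force: 50.0
```

Call:
carry_out(
  commands=[
    [0,0,-0.1,0],
    [0,0,-0.2,0],
    [0,0,-0.3,0],
    [0,0,-0.4,0],
    [0,0,-0.5,0],
    [0,0,-0.6,0],
    [0,0,-0.6,0],
    [0,0,-0.6,0],
    [0,0,-0.6,0],
    [0,0,-0.6,0],
  ],
)

```text
t: 10.55
eef_pos: [0.5361, 0.2353, 0.1317]
ee_rot: [-3.141, -0.0, 0.0]
force: [0.2, 0.4, -2.4]
width: 0.0229
gripper_force: 50.0
```

Run:
```python
from h import *
f=arm.grab_frame('scene')
u,v=387,195
cv2.imwrite('pics/d.png',cv2.resize(f['pixels'][v-50:v+50,u-50:u+50],None,fx=6,fy=6,interpolation=cv2.INTER_CUBIC)[:,:,::-1])
s=arm.get_state();print(s['eef_pos'],s['force'],s['moment'])
for n in('pin','pin_seat','bore'): print(n,[(m['uv'],m['conf']) for m in arm.mark_of(f,n)])
RT=Rm(f['orientation']).T
def pr(p):
    q=RT@(np.array(p)-f['eye']);return q[0]/q[2]*f['fx']+f['cx'],q[1]/q[2]*f['fy']+f['cy']
p=s['eef_pos'];print('expected foot',pr(p-[0,0,.0516]),'bore under',pr([p[0],p[1],.066]))
```

```text
[0.53603221 0.23533011 0.13171769] [-0.32553117  0.08082061 -1.58106727] [-0.04723557 -0.03361576 -0.01363136]
pin [([388.0, 203.1], 0.82)]
pin_seat [([391.8, 190.4], 0.86)]
bore [([388.9, 207.9], 0.66)]
expected foot (np.float64(388.34473019585806), np.float64(202.402655099455)) bore under (np.float64(387.42262659646383), np.float64(207.3587917642768))
```

View pics/d.png

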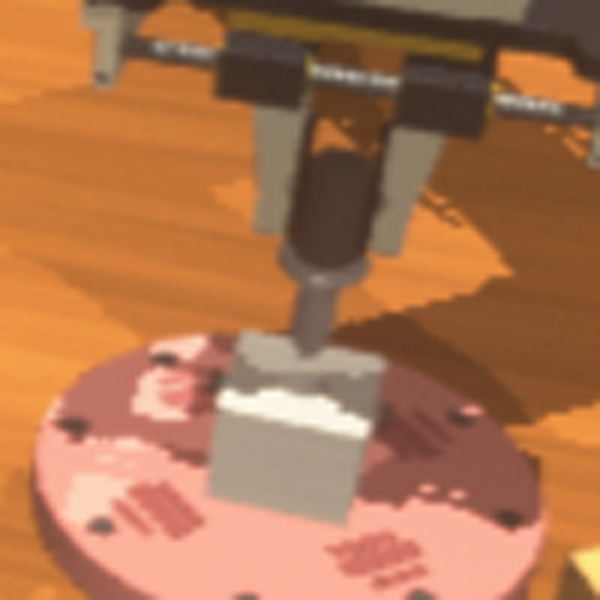

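The pin hangs upright. Its foot, at crop (312,352), is over the bore within about 1 mm. I'll lower it into the mouth.

Call:
carry_out(
  commands=[
    [0,0,-0.05,0],
    [0,0,-0.1,0],
    [0,0,-0.15,0],
    [0,0,-0.2,0],
    [0,0,-0.25,0],
    [0,0,-0.3,0],
    [0,0,-0.35,0],
    [0,0,-0.4,0],
    [0,0,-0.4,0],
    [0,0,-0.4,0],
  ],
)

```text
t: 12.0
eef_pos: [0.5361, 0.2353, 0.1116]
ee_rot: [-3.142, -0.0, 0.0]
force: [-0.6, -0.6, -1.5]
width: 0.0235
gripper_force: 50.0
```

Call:
carry_out(
  commands=[
    [0,0,-0.01,0],
    [0,0,-0.02,0],
    [0,0,-0.03,0],
    [0,0,-0.04,0],
    [0,0,-0.05,0],
    [0,0,-0.06,0],
    [0,0,-0.07,0],
    [0,0,-0.08,0],
    [0,0,-0.08,0],
    [0,0,-0.08,0],
  ],
)

```text
t: 13.25
eef_pos: [0.5361, 0.2353, 0.1076]
ee_rot: [-3.141, -0.0, 0.0]
force: [0.4, 0.6, -1.8]
width: 0.0231
gripper_force: 50.0
```

Call:
carry_out(
  commands=[
    [0,0,-0.01,0],
    [0,0,-0.02,0],
    [0,0,-0.03,0],
    [0,0,-0.04,0],
    [0,0,-0.05,0],
    [0,0,-0.06,0],
    [0,0,-0.07,0],
    [0,0,-0.08,0],
    [0,0,-0.08,0],
    [0,0,-0.08,0],
  ],
)

```text
t: 14.5
eef_pos: [0.5366, 0.2354, 0.1044]
ee_rot: [-3.141, -0.001, 0.001]
force: [0.2, -0.2, 6.9]
width: 0.023
gripper_force: 50.0
```

Call:
carry_out(
  commands=[
    [0,0,-0.01,0],
    [0,0,-0.02,0],
    [0,0,-0.03,0],
    [0,0,-0.04,0],
    [0,0,-0.05,0],
    [0,0,-0.06,0],
    [0,0,-0.07,0],
    [0,0,-0.08,0],
    [0,0,-0.08,0],
    [0,0,-0.08,0],
  ],
)

```text
t: 15.75
eef_pos: [0.5361, 0.2353, 0.0995]
ee_rot: [3.142, -0.0, 0.0]
force: [2.4, -0.7, 1.2]
width: 0.0234
gripper_force: 50.0
```

Call:
carry_out(
  commands=[
    [0.01,0,-0.02,0],
    [0.01,0,-0.04,0],
    [0.01,0,-0.06,0],
    [0.01,0,-0.08,0],
    [0.01,0,-0.1,0],
    [0.01,0,-0.12,0],
    [0.01,0,-0.14,0],
    [0.01,0,-0.16,0],
    [0.01,0,-0.16,0],
    [0.01,0,-0.16,0],
  ],
)

```text
t: 17.0
eef_pos: [0.5364, 0.2352, 0.0914]
ee_rot: [3.142, 0.0, 0.0]
force: [-0.5, 1.2, 1.1]
width: 0.023
gripper_force: 50.0
```

Call:
carry_out(
  commands=[
    [0,0,-0.02,0],
    [0,0,-0.04,0],
    [0,0,-0.06,0],
    [0,0,-0.08,0],
    [0,0,-0.1,0],
    [0,0,-0.12,0],
    [0,0,-0.14,0],
    [0,0,-0.16,0],
    [0,0,-0.18,0],
    [0,0,-0.18,0],
  ],
)

```text
t: 18.25
eef_pos: [0.5364, 0.2352, 0.0823]
ee_rot: [3.142, 0.0, 0.0]
force: [0.3, 1.1, 1.2]
width: 0.0232
gripper_force: 50.0
```

Call:
carry_out(
  commands=[
    [0,0,-0.01,0],
    [0,0,-0.02,0],
    [0,0,-0.03,0],
    [0,0,-0.04,0],
    [0,0,-0.05,0],
    [0,0,-0.06,0],
    [0,0,-0.07,0],
    [0,0,-0.08,0],
    [0,0,-0.09,0],
    [0,0,-0.09,0],
  ],
)

```text
t: 19.5
eef_pos: [0.5364, 0.2351, 0.0778]
ee_rot: [3.141, 0.0, 0.0]
force: [0.6, -0.4, -2.3]
width: 0.0228
gripper_force: 50.0
```

Call:
carry_out(
  commands=[
    [0,0,-0.005,0],
    [0,0,-0.01,0],
    [0,0,-0.015,0],
    [0,0,-0.02,0],
    [0,0,-0.02,0],
    [0,0,-0.02,0],
    [0,0,-0.02,0],
    [0,0,-0.02,0],
    [0,0,-0.02,0],
    [0,0,-0.02,0],
  ],
)

```text
t: 20.75
eef_pos: [0.5366, 0.2353, 0.0776]
ee_rot: [-3.141, -0.0, 0.0]
force: [-3.6, -0.6, 5.7]
width: 0.0227
gripper_force: 50.0
```

Call:
carry_out(
  commands=[
    [0,0,-0.005,0],
    [0,0,-0.01,0],
    [0,0,-0.015,0],
    [0,0,-0.02,0],
    [0,0,-0.02,0],
    [0,0,-0.02,0],
    [0,0,-0.02,0],
    [0,0,-0.02,0],
    [0,0,-0.02,0],
    [0,0,-0.02,0],
  ],
)

```text
t: 22.0
eef_pos: [0.5366, 0.2353, 0.0775]
ee_rot: [-3.141, -0.001, 0.001]
force: [-5.6, -1.8, 12.8]
width: 0.0231
gripper_force: 50.0
```

Call:
carry_out(
  commands=[
    [0,0,0.01,0],
    [0,0,0.02,0],
    [0,0,0.03,0],
    [0,0,0.04,0],
    [0,0,0.05,0],
    [0,0,0.06,0],
    [0,0,0.07,0],
    [0,0,0.075,0],
    [0,0,0.075,0],
    [0,0,0.075,0],
  ],
)

```text
t: 23.25
eef_pos: [0.5363, 0.2352, 0.0795]
ee_rot: [3.141, 0.0, 0.0]
force: [0.9, 0.7, -7.4]
width: 0.0229
gripper_force: 50.0
```

Call:
carry_out(
  commands=[
    [0,0,0.004,0],
    [0,0,0.008,0],
    [0,0,0.012,0],
    [0,0,0.016,0],
    [0,0,0.016,0],
    [0,0,0.016,0],
    [0,0,0.016,0],
    [0,0,0.016,0],
    [0,0,0.016,0],
    [0,0,0.016,0],
  ],
)

```text
t: 24.5
eef_pos: [0.5363, 0.2351, 0.0804]
ee_rot: [3.141, 0.0, 0.0]
force: [2.2, 1.3, -16.1]
width: 0.0229
gripper_force: 50.0
```

Call:
carry_out(
  commands=[
    [0,0,-0.005,0],
    [0,0,-0.005,0],
    [0,0,-0.005,0],
    [0,0,-0.005,0],
    [0,0,-0.005,0],
    [0,0,-0.005,0],
    [0,0,-0.005,0],
    [0,0,-0.005,0],
    [0,0,-0.005,0],
    [0,0,-0.005,0],
  ],
)

```text
t: 25.75
eef_pos: [0.5364, 0.2352, 0.0803]
ee_rot: [3.141, 0.0, 0.0]
force: [1.0, 0.4, -15.6]
width: 0.0232
gripper_force: 50.0
```

Call:
carry_out(
  commands=[
    [0,0,-0.005,0],
    [0,0,-0.005,0],
    [0,0,-0.005,0],
    [0,0,-0.005,0],
    [0,0,-0.005,0],
    [0,0,-0.005,0],
    [0,0,-0.005,0],
    [0,0,-0.005,0],
    [0,0,-0.005,0],
    [0,0,-0.005,0],
  ],
)

```text
t: 27.0
eef_pos: [0.5365, 0.2353, 0.0801]
ee_rot: [3.142, -0.0, 0.0]
force: [-0.1, -0.6, -13.3]
width: 0.0233
gripper_force: 50.0
```

Call:
carry_out(
  commands=[
    [0,0,-0.01,0],
    [0,0,-0.02,0],
    [0,0,-0.03,0],
    [0,0,-0.04,0],
    [0,0,-0.05,0],
    [0,0,-0.06,0],
    [0,0,-0.07,0],
    [0,0,-0.075,0],
    [0,0,-0.075,0],
    [0,0,-0.075,0],
  ],
)

```text
t: 28.25
eef_pos: [0.5371, 0.2358, 0.0776]
ee_rot: [-3.141, -0.002, 0.001]
force: [-4.3, -0.2, 6.2]
width: 0.0231
gripper_force: 50.0
```

Call:
carry_out(
  commands=[
    [0,0,0.01,0],
    [0,0,0.01,0],
    [0,0,0.01,0],
    [0,0,0.01,0],
    [0,0,0.01,0],
    [0,0,0.01,0],
    [0,0,0.01,0],
    [0,0,0.01,0],
    [0,0,0.01,0],
    [0,0,0.01,0],
  ],
  claw=0,
)

```text
t: 29.5
eef_pos: [0.5365, 0.2353, 0.0769]
ee_rot: [3.142, 0.0, 0.0]
force: [-0.1, -0.1, 0.1]
width: 0.0877
gripper_force: 0.0
```

Call:
carry_out(
  commands=[
    [0,0,0.2,0],
    [0,0,0.5,0],
    [0,0,0.9,0],
    [0,0,1.3,0],
    [0,0,1.7,0],
    [0,0,2,0],
    [0,0,2.2,0],
    [0,0,2.4,0],
    [0,0,2.4,0],
    [0,0,2.4,0],
  ],
)

```text
t: 30.75
eef_pos: [0.5362, 0.2351, 0.1962]
ee_rot: [3.141, 0.001, 0.0]
force: [0.6, 0.1, -0.9]
width: 0.0877
gripper_force: 0.0
```

Run:
```python
from h import *
f=arm.grab_frame('scene')
u,v=387,195
cv2.imwrite('pics/e.png',cv2.resize(f['pixels'][v-50:v+50,u-50:u+50],None,fx=5,fy=5,interpolation=cv2.INTER_CUBIC)[:,:,::-1])
```

```text
(no output)
```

View pics/e.png

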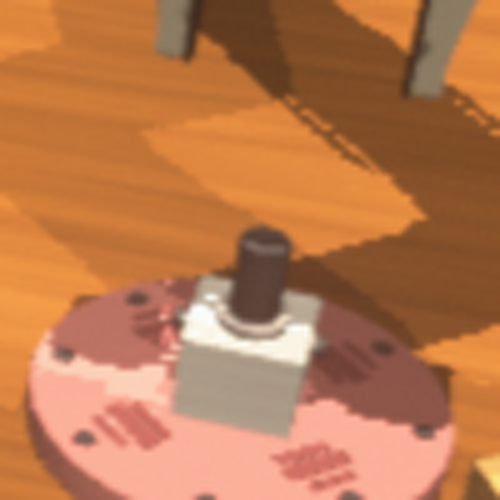

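The pin stands upright with its flange flat on the hub at (255,320), and the fingers are clear above it.

```bash
python3 -c "
from station import arm
print(arm.job_done())"
```

```text
the job is handed in; nothing more can be done
None
```

The pin is home in the hub and stayed in under a pull of about 12–14 N held for more than a second; I let go, left it seated, and handed the job in (the hand-in returned no verdict).

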